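# Find a robot wheel's high spot on the truing stand and lock it there

### The arm

A 7-joint arm with a two-finger parallel gripper is mounted at the origin on the work surface. World frame = base frame: x ahead of the robot, y to its left, z up, the work surface at z = 0. Lengths are in m, angles in rad, forces in N, time in s.
With the tool pointing down it reaches from about 0.4 to 0.85 m from the base axis. Payload 6.9 kg.
Tool frame: the origin (TCP) lies between the finger pads; the fingertips stand 22 mm ahead of it and the grasp point (between the pads) lies 3 mm ahead of it (manip.tips_ahead is the distance from the TCP to the fingertips, in m); z points along the fingers, y is the line along which they close (so a half turn about z gives the same grasp; the last joint's range is limited). The gripper opens to 85 mm and grips with 20 to 120 N. Pads are 22 mm wide; open, the fingers measure 114 mm over their backs; the gripper's body (76 mm by 85 mm) begins 54 mm behind the grasp point. The pads swing forward as they close: fully open they stand 13 mm farther back than shut.
Start: joints at [1.393, 0.507, -0.238, 1.5, 0.126, 1.149, -0.155], TCP at [0.175, -0.6, 0.253] pointing down, gripper open.
Joint ranges: [-3.08, 3.08], [-0.24, 2.05], [-1.43, 1.35], [0, 2.5], [-1.52, 4.66], [0.17, 1.96], [-2.89, 2.89]. Speed limits (rad/s): [2.39, 2.39, 3.14, 3.14, 3.14, 3.14, 3.14].

### API

Orientations are given as a rotation vector (axis times angle).
In Python, from rig import manip gives the robot as it stands. The module is installed in compiled form; this text tells all that it offers.
- The arm moves only by the tool move_arm, never from a script. Its arguments are lists of equal length, an entry for each row: "linear": the shift along the tool's x, y, z in cm, a list of three; "dr": the turn, a rotation vector about the tool's x, y, z in rad, a list of three; "jaw": the gripper command: -1 is shut, 1 is fully open, values between are in proportion. In form: {"linear": [[x, y, z], ...], "dr": [[rx, ry, rz], ...], "jaw": [jaw, ...]}. A call has 1 to 5 rows; each row shifts and turns the commanded pose from where the row before left it, along the tool's axes as they then stand; what a row does not reach is not made up. A row lasts 1/8 s, in which the tool goes at most 62.5 mm and 10.7 degrees, less where a joint would pass 70% of its speed; a pose out of reach is approached as far as the arm can. A call is refused whole if a number of a shift passes 6.25 or a number of a turn 0.188, either way. A call with a gripper value outside its range is refused whole. The fingers move at their own pace and stop on an object; "grip_force" is the grip in N (left out, the last holds). Time passes only in rows, so rows that do not move let the fingers close. It gives the time, the measured TCP pose, the force, the opening and the grip force at its end, in the units of the state.
- manip.read_state(): the state, without advancing time (a new reading comes with each control period).
- manip.capture(name): name is "scene" or "top" or "wrist"; returns the picture (420x560x3 uint8, blue, green, red); there is no depth.
- manip.camera_params(name): a dict with "fx", "fy", "cx", "cy" (pixels), "R" (3x3) and "t" (3): a world point X has camera coordinates R X + t; the wrist camera has in their place "tool_from_camera" (4x4, takes a point from camera to tool coordinates, whose origin is the TCP and whose axes are the flange's). Camera axes: x right, y down, z forward; pixel columns grow to the right and rows downward; lengths in m; the calibration is good to about 2 mm. A picture is of the moment at which its call begins: read the wrist's pose just before it. camera_params takes no time and is no camera call.
- manip.finish_job(): hands the job in; it is judged then, once.
The state is a dict: "clock": time; "joints": joint angles; "joint_vel": joint speeds; "tau": joint torques, N m; "tcp_pos": TCP position; "tcp_rot": TCP orientation; "contact_force": force on the tool from outside, world axes, zero at the start; "torque": the same for the moment, N m; "gripper_width": finger opening in m; "finger_force": force on a finger pad.
Only numpy, scipy, OpenCV 4.12 (cv2) and the standard library are available. Lean on these libraries where they do the work, as an engineer would, in place of code of your own. Each camera call takes 0.05 s, during which the arm holds its last target. There are 200 camera calls.

### The job

Find the high spot of the wheel on the truing stand: push the gauge carriage fully home towards the wheel, then turn the wheel slowly by pushing its peg (never as fast as one turn a second) through at least one whole turn without turning back, because the tyre has a lesser bulge as well as the highest one. Stop the wheel with the highest spot under the gauge's roller, where the needle swings furthest, and only then press the brake plunger down until its snap hook's gate flicks shut round the steel staple and holds the brake on the wheel. Leave the loose parts lying around where they are.

Things in the scene. Friction and masses are not known exactly. Their poses are not given: they have to be found in the camera images.
- stand: the truing stand, fixed to the table: an aluminium plate 200 x 390 x 15 mm carrying a flat-lying wheel on an upright spindle. Origin: on the table directly under the spindle axis; z up. Its +y side carries the gauge carriage, its -y side the brake plunger, 130 mm from the spindle axis; the plate reaches 210 mm to +y, 180 mm to -y and 100 mm to each side in x.
- axle (a point): point on the spindle axis at the height of the tyre's upper face (90 mm above the table). The wheel lies flat, 166 mm across, 40 mm thick. Its black tyre has two bulges, 50 to 60 degrees wide, about 130 degrees apart: the highest spot stands 6 mm proud of the tread, the lesser one 3 mm. The spindle's end and white boss (18 mm radius) stand up to 10 mm above this point.
- wheel (a joint): turn of the wheel's hub with its peg, rad, counter-clockwise from above positive, endless, starting between -1.4 and 1.4. It turns either way, needs about 2 to 3 N at the peg and stops at once when no longer pushed. It does not tell where the high spot is: the tyre sits on the hub at an unknown angle and turns with it.
- peg_top (a point): top centre of the single upright black peg on the wheel, a free-turning sleeve 14 mm across, 42 mm from the spindle axis, rising 32 mm above the tyre's upper face to 122 mm above the table. Push it round sideways. Nothing else stands up above the wheel within 65 mm of the spindle axis but the spindle's end.
- carriage (a joint): travel of the gauge carriage towards the wheel, m: 0 fully parked, 0.030 fully home against its stop (starts at 0 to 0.010). It slides along the stand's -y direction, needs about 5 N and stays where left.
- tab_top (a point): top centre of the carriage's upright steel push tab, a plate 50 mm wide (along the stand's x), 8 mm thick (along the stand's y), its top 120 mm and its foot 65 mm above the table; it moves with the carriage. Push its outer face (the +y one) towards the wheel. On the inner side are the needle and its white scale.
- needle (a joint): swing of the gauge needle, rad: 0 at rest, growing as a bulge pushes the roller outwards (about 0.08 per mm). The steel roller faces the wheel on the stand's +y side; the thin black needle, 62 mm long, lies above the white scale and at rest points to the stand's +y, swinging towards -x. Reads 0 unless the carriage is near home and a bulge is under the roller.
- press_top (a point): centre of the top of the brake plunger's round black press head, 40 mm across, 150 mm above the table when up; press it straight down.
- hook (a joint): how far the brake plunger with its snap hook is pressed down, m: 0 up, stop at 0.030. Sprung upwards; full travel takes about 10 N. The gate meets the staple at 0.002, is pushed open and flicks shut past it at about 0.024; released then, the plunger rises to about 0.013, held by the shut gate, its rubber pad pressing on the tyre. It cannot be unhooked again.
- gate (a joint): opening of the snap hook's small sprung gate, rad: 0 shut, up to about 1 when pushed open by the staple.
- spare_wheel: loose black tyred toy wheel, 56 mm across, 22 mm high, lying on the stand's plate; bystander, leave where it is. Origin at the centre of its underside
- gear_big: loose grey gear, 41 mm across, 8 mm thick, lying on the stand's plate; bystander, leave where it is. Origin at the centre of its underside
- beam_short: loose grey beam 56 x 8 x 8 mm lying on the stand's plate; bystander, leave where it is. Origin at the centre of its underside
- gear_small: loose grey gear, 31 mm across, on the table; bystander. Origin at the centre of its underside
- motor: loose white toy motor block 70 x 40 x 40 mm with a grey drum, on the table; bystander. Origin at the centre of its underside
- beam_long: loose grey beam 120 x 8 x 8 mm on the table; bystander. Origin at the centre of its underside
- driver: loose screwdriver 160 mm long on the table; bystander. Origin at the centre of its underside
- flask: blue drinking flask, 66 mm across, 190 mm high, standing on the table; bystander. Origin at the centre of its underside

How it is judged:
By the outcome, as a careful person would: the job done as asked, in the order asked, and still so for the second after the job is handed in, with the robot touching nothing.
It also fails if it takes over 64 s, if anything falls off the work surface, if the arm or the gripper's body presses on something with over 40 N, if the wrist force passes 120 N, or if a joint passes its speed limit or range.

## Working session

There is one attempt and no reset: what is moved stays moved. The work goes in short steps, Python scripts to look and compute and a tool call to move; the robot and the scene stay as the last step left them, time stands still between calls to the robot, and variables do not carry over. Pictures are saved under pics/ and viewed, at most 10 in all, crops included, and the job is handed in when it is done.

Besides the shell and the picture viewer there is one more tool, called after "Call:" by a JSON object that holds its "name" and its "arguments". move_arm: Moves the arm, as the interface text tells. Its arguments: {"type":"object","properties":{"linear":{"type":"array"},"dr":{"type":"array"},"jaw":{"type":"array"},"grip_force":{"type":"number"}},"required":["linear","dr","jaw"]}

```bash
mkdir -p pics
python3 - <<'E'
from rig import manip
import cv2
s=manip.read_state();print(s['clock'],s['tcp_pos'],s['tcp_rot'],manip.tips_ahead,s['contact_force'])
for n in('scene','top'):
    cv2.imwrite(f'pics/{n}0.png',manip.capture(n));print({k:(v.tolist() if hasattr(v,'tolist') else v) for k,v in manip.camera_params(n).items()})
E
```

```text
0.0 [ 0.17478258 -0.5995617   0.2524168 ] [-3.10823269e+00 -4.44064554e-01  5.06775324e-04] 0.022 [ 0.43097401  0.30327429 -0.76119009]
{'fx': 543.9422835471116, 'fy': 543.9422835471116, 'cx': 280.5609511439949, 'cy': 201.97062589116166, 'R': [[0.803713258367693, 0.5947810508309797, 0.016748131131004724], [0.4531719440158367, -0.593634735705917, -0.6650060072813431], [-0.3855906994221893, 0.5420639280894475, -0.7466501927833039]], 't': [-0.43136935906866275, -0.12797332257750646, 1.809267238638209]}
{'fx': 503.18519831674996, 'fy': 503.18519831674996, 'cx': 274.6215094578726, 'cy': 211.8034453204719, 'R': [[-0.014442173070842952, -0.9997886166258941, 0.014633717992123964], [-0.9944480901985606, 0.012836323500701182, -0.10444244682800638], [0.10423252629303104, -0.016060848802804367, -0.9944232648114715]], 't': [0.022761334760411256, 0.5146663275709151, 1.563137819826548]}
```

View pics/top0.png

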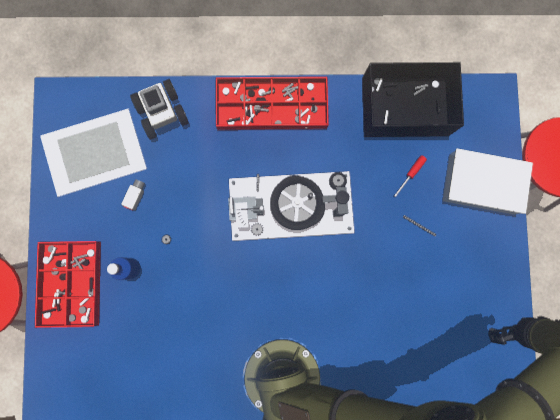

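View pics/scene0.png

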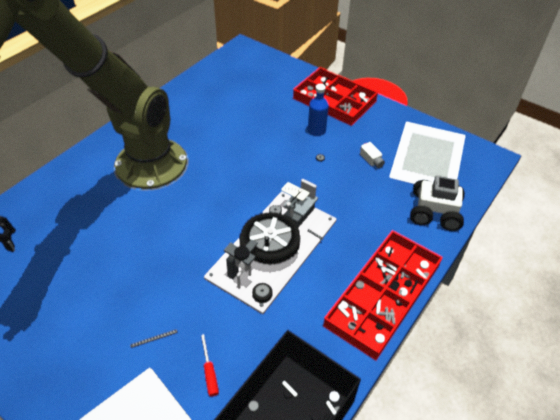

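The top view shows the stand at about (292,205): gauge to the left (world +y), brake to the right, small spare wheel near (338,180). I'll enlarge it.

```bash
cat > h.py <<'E'
import numpy as np, cv2
from rig import manip
def unproj(n,u,v,z):
    c=manip.camera_params(n);R=np.array(c['R']);t=np.array(c['t'])
    o=-R.T@t;d=R.T@np.array([(u-c['cx'])/c['fx'],(v-c['cy'])/c['fy'],1])
    return o+d*(z-o[2])/d[2]
def proj(n,X):
    c=manip.camera_params(n);p=np.array(c['R'])@np.array(X)+np.array(c['t'])
    return c['fx']*p[0]/p[2]+c['cx'],c['fy']*p[1]/p[2]+c['cy']
E
python3 - <<'E'
from h import *
a=cv2.imread('pics/top0.png')[162:249,220:364]
cv2.imwrite('pics/topz.png',cv2.resize(a,None,fx=5.5,fy=5.5,interpolation=cv2.INTER_CUBIC))
im=cv2.imread('pics/top0.png')
m=(im.min(2)>150).astype(np.uint8);m[:165]=0;m[245:]=0;m[:,:225]=0;m[:,360:]=0
pts=cv2.findNonZero(m);r=cv2.minAreaRect(pts);b=cv2.boxPoints(r)
w=np.array([unproj('top',*p,0.015)[:2] for p in b]);print(b,w)
E
```

```text
[[226.74748 177.83348]
 [349.8106  170.3751 ]
 [353.59283 232.78224]
 [230.52972 240.24062]] [[ 0.6274843   0.16722198]
 [ 0.64708419 -0.22838418]
 [ 0.44592369 -0.23437651]
 [ 0.42760483  0.1561875 ]]
```

View pics/topz.png

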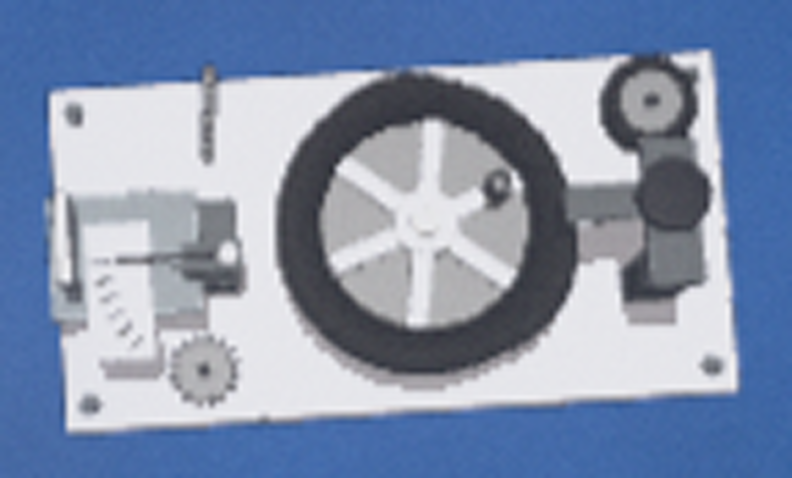

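Run:
```python
from h import *
from scipy.optimize import least_squares
f=lambda x,y:((x+.5)/5.5-.5+220,(y+.5)/5.5-.5+162)
C=[((50,92),(.1,.21,.015)),((712,52),(.1,-.18,.015)),((738,392),(-.1,-.18,.015)),((68,432),(-.1,.21,.015)),((673,194),(0,-.13,.15)),((427,222),(0,0,.1))]
def S(p,L):
    c,s=np.cos(p[2]),np.sin(p[2]);return [p[0]+c*L[0]-s*L[1],p[1]+s*L[0]+c*L[1],L[2]]
r=least_squares(lambda p:np.concatenate([np.array(proj('top',S(p,L)))-f(*q) for q,L in C]),[.53,-.03,0])
print(r.x,r.fun.reshape(-1,2).round(2))
p=r.x
peg=unproj('top',*f(497,183),.122);print('peg',peg)
d=peg[:2]-p[:2];print('r',np.hypot(*d),'wheel angle stand',np.degrees(np.arctan2(d[1],d[0])-p[2]))
tab=unproj('top',*f(64,240),.12);d=tab[:2]-p[:2];c,s=np.cos(p[2]),np.sin(p[2])
print('tab',tab,'stand xy',c*d[0]+s*d[1],-s*d[0]+c*d[1])
for L in [(0,0,.09),(0,-.13,.15),(0,.22,.1),(0,.042,.122)]:print(L,S(p,L),proj('top',S(p,L)))
np.save('pose.npy',p)
```

```text
[ 0.53681197 -0.05164912  0.0477894 ] [[-0.58 -0.25]
 [ 0.25 -0.12]
 [ 0.4   0.04]
 [-0.52  0.32]
 [ 0.48  0.14]
 [-0.07 -0.17]]
peg [ 0.55439387 -0.08887935  0.122     ]
r 0.04117297192302589 wheel angle stand -67.45919505897037
tab [0.52648597 0.14598759 0.12      ] stand xy -0.0008728587140408011 0.19790435100772502
(0, 0, 0.09) [np.float64(0.5368119656106572), np.float64(-0.05164911875790764), 0.09] (np.float64(296.9672325137835), np.float64(202.1935808295805))
(0, -0.13, 0.15) [np.float64(0.5430222227198949), np.float64(-0.18150069828868257), 0.15] (np.float64(342.4337505875446), np.float64(197.00411515006493))
(0, 0.22, 0.1) [np.float64(0.5263022997334859), np.float64(0.16809970814032685), 0.1] (np.float64(224.35109949991113), np.float64(206.1601719188124))
(0, 0.042, 0.122) [np.float64(0.5348055748522882), np.float64(-0.009697069986426513), 0.122] (np.float64(283.53067741087733), np.float64(201.71214260133965))
```

Call:
{"name": "move_arm", "arguments": {"linear": [[0,0,0],[0,0,0],[4.85,-2.9,0],[4.85,-2.9,0],[4.85,-2.9,0]], "dr": [[0,0,0.118],[0,0,0.118],[0,0,0],[0,0,0],[0,0,0]], "jaw": [-1,-1,-1,-1,-1]}}

```text
clock: 0.72
tcp_pos: [0.3173, -0.505, 0.2529]
tcp_rot: [-3.14, -0.074, 0.0]
contact_force: [2.0, -0.7, 0.4]
gripper_width: 0.0003
finger_force: 0.0
```

Call:
{"name": "move_arm", "arguments": {"linear": [[4.85,-2.9,0],[4.85,-2.9,0],[4.85,-2.9,0],[4.85,-2.9,0],[4.85,-2.9,0]], "dr": [[0,0,0],[0,0,0],[0,0,0],[0,0,0],[0,0,0]], "jaw": [-1,-1,-1,-1,-1]}}

```text
clock: 1.35
tcp_pos: [0.5526, -0.3486, 0.2529]
tcp_rot: [-3.14, -0.075, 0.001]
contact_force: [0.6, -0.8, -0.3]
gripper_width: -0.0001
finger_force: 0.0
```

Call:
{"name": "move_arm", "arguments": {"linear": [[0,-5,0],[0,-5,0],[0,-5,0],[0,-5,0],[0,-5,0]], "dr": [[0,0,0],[0,0,0],[0,0,0],[0,0,0],[0,0,0]], "jaw": [-1,-1,-1,-1,-1]}}

```text
clock: 1.98
tcp_pos: [0.5391, -0.0984, 0.253]
tcp_rot: [-3.141, -0.075, 0.001]
contact_force: [0.6, -0.6, -0.3]
gripper_width: 0.0001
finger_force: 0.0
```

```bash
cat >> h.py <<'E'
def stand():
    s=manip.read_state();p=np.load('pose.npy');d=np.array(s['tcp_pos'])[:2]-p[:2];c,n=np.cos(p[2]),np.sin(p[2])
    r=cv2.Rodrigues(np.array(s['tcp_rot']))[0]
    return np.round([s['clock'],c*d[0]+n*d[1],-n*d[0]+c*d[1],s['tcp_pos'][2]-.022],4), np.round([np.arctan2(r[1,0],r[0,0])-p[2],r[2,2]],3),np.round(s['contact_force'],1),s['gripper_width']
E
python3 - <<'E'
from h import *
print(*stand());print(manip.camera_params('wrist'))
cv2.imwrite('pics/w1.png',manip.capture('wrist'))
E
```

```text
[ 1.975   0.     -0.0468  0.231 ] [-0. -1.] [ 0.6 -0.6 -0.3] 0.00013254312270297844
{'fx': 305.287948875999, 'fy': 305.287948875999, 'cx': 280.85878786891305, 'cy': 205.00148573905753, 'tool_from_camera': array([[ 2.98629976e-04, -9.60233797e-01, -2.79197002e-01,
         7.19704935e-02],
       [ 9.99999945e-01,  2.46928349e-04,  2.20349835e-04,
        -4.93290399e-04],
       [-1.42645704e-04, -2.79197052e-01,  9.60233818e-01,
        -1.19502491e-01],
       [ 0.00000000e+00,  0.00000000e+00,  0.00000000e+00,
         1.00000000e+00]])}
```

View pics/w1.png

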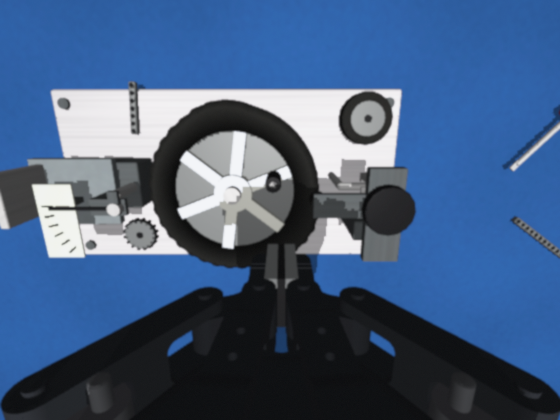

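The wrist view shows the tool frame aligned with the stand; the needle (45–120, 208) is at rest, tab at (15,197), peg at (273,181). Now to the tab's outer side.

Call:
{"name": "move_arm", "arguments": {"linear": [[0,-5.8,0],[0,-5.8,0],[0,-5.8,0],[0,-5.8,0],[0,-5.8,0]], "dr": [[0,0,0],[0,0,0],[0,0,0],[0,0,0],[0,0,0]], "jaw": [-1,-1,-1,-1,-1]}}

```text
clock: 2.65
tcp_pos: [0.5254, 0.1911, 0.2531]
tcp_rot: [3.14, 0.075, -0.001]
contact_force: [0.1, 0.2, -0.1]
gripper_width: -0.0001
finger_force: 0.0
```

Call:
{"name": "move_arm", "arguments": {"linear": [[0,0,4.7],[0,0,4.7],[0,0,4.7],[0,1.0,0],[0,1.0,0]], "dr": [[0,0,0],[0,0,0],[0,0,0],[0,0,0],[0,0,0]], "jaw": [-1,-1,-1,-1,-1]}}

```text
clock: 3.28
tcp_pos: [0.5274, 0.169, 0.1135]
tcp_rot: [-3.141, -0.075, -0.002]
contact_force: [-0.0, -0.3, 1.1]
gripper_width: -0.0
finger_force: 0.0
```

Call:
{"name": "move_arm", "arguments": {"linear": [[0,0.7,0],[0,0.5,0],[0,0.5,0],[0,0,0]], "dr": [[0,0,0],[0,0,0],[0,0,0],[0,0,0]], "jaw": [-1,-1,-1,-1]}}

```text
clock: 3.78
tcp_pos: [0.528, 0.1525, 0.113]
tcp_rot: [-3.14, -0.074, -0.002]
contact_force: [1.5, 2.2, 2.1]
gripper_width: 0.0003
finger_force: 1.2
```

Run:
```python
from h import *
print(*stand())
```

```text
[3.775e+00 1.000e-03 2.043e-01 9.100e-02] [-0. -1.] [1.5 2.2 2.1] 0.00026831624041332716
```

Call:
{"name": "move_arm", "arguments": {"linear": [[0,0.5,0],[0,0.5,0],[0,0.4,0],[0,0.4,0]], "dr": [[0,0,0],[0,0,0],[0,0,0],[0,0,0]], "jaw": [-1,-1,-1,-1]}}

```text
clock: 4.28
tcp_pos: [0.5281, 0.1427, 0.1127]
tcp_rot: [-3.13, -0.084, -0.004]
contact_force: [-1.1, 31.0, -3.6]
gripper_width: -0.0003
finger_force: 15.4
```

Call:
{"name": "move_arm", "arguments": {"linear": [[0,0.3,0],[0,0.3,0],[0,0,0]], "dr": [[0,0,0],[0,0,0],[0,0,0]], "jaw": [-1,-1,-1]}}

```text
clock: 4.65
tcp_pos: [0.5281, 0.1426, 0.1128]
tcp_rot: [-3.123, -0.092, -0.005]
contact_force: [-1.2, 39.0, -4.9]
gripper_width: -0.0001
finger_force: 19.3
```

Run:
```python
from h import *
print(*stand())
```

```text
[4.650e+00 5.000e-04 1.944e-01 9.080e-02] [ 0.011 -1.   ] [-1.2 39.  -4.9] -0.00012871687542596405
```

Call:
{"name": "move_arm", "arguments": {"linear": [[0,-2,0],[0,-2,0],[0,0,-5],[0,0,-5],[0,0,-4]], "dr": [[0,0,0],[0,0,0],[0,0,0],[0,0,0],[0,0,0]], "jaw": [-1,-1,-1,-1,-1]}}

```text
clock: 5.28
tcp_pos: [0.5265, 0.1676, 0.2539]
tcp_rot: [3.139, 0.072, -0.0]
contact_force: [0.9, -0.2, 0.0]
gripper_width: -0.0005
finger_force: 0.0
```

Call:
{"name": "move_arm", "arguments": {"linear": [[0,5.5,0],[0,5.5,0],[0,5.5,0],[0,0,0]], "dr": [[0,0,0],[0,0,0],[0,0,0],[0,0,0]], "jaw": [-1,-1,-1,-1]}}

```text
clock: 5.78
tcp_pos: [0.5339, -0.0029, 0.2516]
tcp_rot: [3.137, 0.059, -0.004]
contact_force: [0.3, 1.3, -0.6]
gripper_width: -0.0001
finger_force: 0.0
```

Run:
```python
from h import *
print(*stand())
w=manip.capture('wrist');cv2.imwrite('pics/w2.png',w)
t=manip.capture('top');cv2.imwrite('pics/t2.png',t)
z=cv2.resize(t[190:225,220:280],None,fx=8,fy=8,interpolation=cv2.INTER_CUBIC)
cv2.imwrite('pics/c2.png',np.vstack([w,cv2.resize(z,(560,327))[:180+147]])[:740].copy())
cv2.imwrite('pics/c2.png',cv2.resize(cv2.imread('pics/c2.png'),(440,590)))
```

```text
[ 5.775e+00 -6.000e-04  4.880e-02  2.296e-01] [-0.01 -1.  ] [ 0.3  1.3 -0.6] -0.0001437862630368485
```

View pics/c2.png

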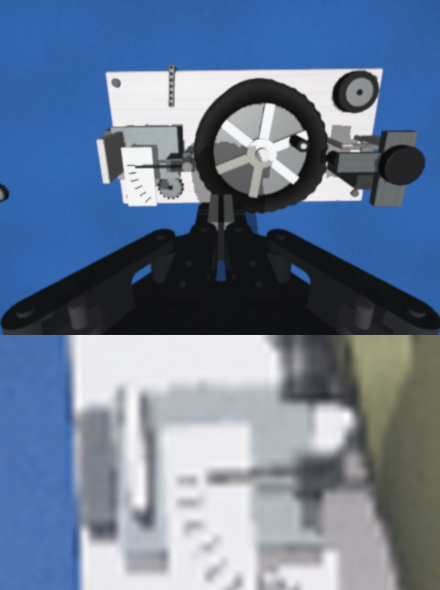

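Run:
```python
from h import *
t=cv2.imread('pics/t2.png');w=cv2.imread('pics/w2.png')
a=cv2.resize(t[192:224,232:280],None,fx=12,fy=12,interpolation=cv2.INTER_NEAREST)
b=cv2.resize(w[150:270,120:260],None,fx=4,fy=4,interpolation=cv2.INTER_CUBIC)[:384]
b=cv2.resize(w[155:265,120:260],None,fx=4,fy=4,interpolation=cv2.INTER_CUBIC)
b=cv2.resize(b,(480,377));a=cv2.resize(a,(576,384))
o=np.zeros((580,790,3),np.uint8);a=cv2.resize(a,(780,520))
cv2.imwrite('pics/z2.png',a);cv2.imwrite('pics/z3.png',b)
# draw both stacked within limits
o=np.zeros((590,790,3),np.uint8);o[:300,:450]=cv2.resize(a,(450,300));o[:377,460:]=b[:, :330];o[300:,:450]=0
cv2.imwrite('pics/z.png',o)
```

```text
(no output)
```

View pics/z.png

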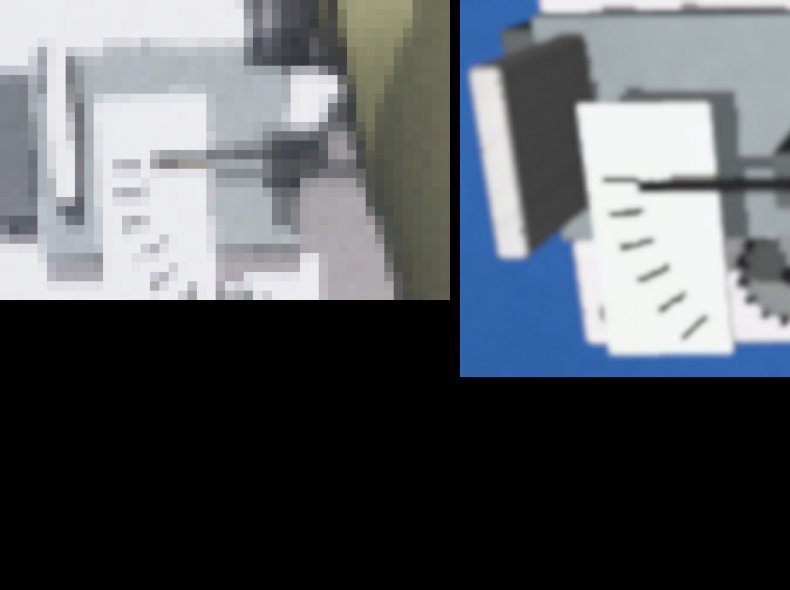

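Needle at rest visible in the top view (tip ≈(248,209)); carriage moved ~22 mm and stopped hard, roller close to tyre. Move behind the peg.

Call:
{"name": "move_arm", "arguments": {"linear": [[-0.8,4.3,0],[-0.9,4.4,0],[0,0,4],[0,0,4],[0,0,0]], "dr": [[0,0,0],[0,0,0],[0,0,0],[0,0,0],[0,0,0]], "jaw": [-1,-1,-1,-1,-1]}}

```text
clock: 6.5
tcp_pos: [0.5199, -0.0823, 0.17]
tcp_rot: [-3.139, -0.078, 0.01]
contact_force: [-1.1, -0.3, 0.9]
gripper_width: 0.0001
finger_force: 0.0
```

```bash
cat >> h.py <<'E'
PIV=np.array([268.5,208.0]);TH0=np.arctan2(209.2-208.0,268.5-248.0)
def needle(im):
    g=cv2.cvtColor(im,cv2.COLOR_BGR2GRAY).astype(np.float32)
    th=np.linspace(-.25,.8,211);r=np.arange(15.5,19.8,.25)
    T=(th+TH0)[:,None];mx=(PIV[0]-r*np.cos(T)).astype(np.float32);my=(PIV[1]+r*np.sin(T)).astype(np.float32)
    d=cv2.remap(g,mx,my,cv2.INTER_CUBIC).mean(1)
    i=d.argmin();k=abs(th-th[i])<.07;w=np.clip(np.percentile(d,80)-d[k]-30,0,None)
    return round(float((w*th[k]).sum()/max(w.sum(),1e-6)),3),round(float(d[i]),0),round(float(np.percentile(d,80)))
def samp():
    import json
    s=stand();im=manip.capture('top');n=needle(im)
    t,x,y,z=s[0];ph=np.degrees(np.arctan2(y,x))
    cv2.imwrite('pics/s_%06.2f.png'%t,im)
    open('log.txt','a').write(json.dumps([float(t),float(ph),*n])+'\n')
    print('t',t,'phi %.1f r %.1f'%(ph,1e3*np.hypot(x,y)),'z',z,'needle',n,'F',s[2],s[1])
if __name__=='__main__': samp()
E
python3 -c "
from h import *
print(needle(cv2.imread('pics/t2.png')))"
python3 h.py
python3 -c "
from math import *
p=-115;
for k in range(24):
    a,b=radians(p+15*k),radians(p+15*k+15)
    print(p+15*k+15,round(4.2*(cos(b)-cos(a))/2,2),round(-4.2*(sin(b)-sin(a))/2,2))
"
```

```text
(-0.023, 136.0, 236)
t 6.5 phi -121.6 r 35.0 z 0.148 needle (-0.022, 139.0, 236) F [-1.1 -0.3  0.9] [ 0.002 -1.   ]
-100 0.52 0.16
-85 0.55 0.02
-70 0.54 -0.12
-55 0.49 -0.25
-40 0.4 -0.37
-25 0.29 -0.46
-10 0.16 -0.52
5 0.02 -0.55
20 -0.12 -0.54
35 -0.25 -0.49
50 -0.37 -0.4
65 -0.46 -0.29
80 -0.52 -0.16
95 -0.55 -0.02
110 -0.54 0.12
125 -0.49 0.25
140 -0.4 0.37
155 -0.29 0.46
170 -0.16 0.52
185 -0.02 0.55
200 0.12 0.54
215 0.25 0.49
230 0.37 0.4
245 0.46 0.29
```

Call:
{"name": "move_arm", "arguments": {"linear": [[0.1,0.8,0],[0,0,4.5],[0,0,0]], "dr": [[0,0,0],[0,0,0],[0,0,0]], "jaw": [-1,-1,-1]}}

```text
clock: 6.92
tcp_pos: [0.5221, -0.0921, 0.1266]
tcp_rot: [-3.14, -0.075, 0.005]
contact_force: [0.2, -0.8, -0.2]
gripper_width: 0.0002
finger_force: 0.0
```

```bash
python3 h.py
```

```text
t 6.925 phi -112.7 r 43.0 z 0.1046 needle (-0.022, 138.0, 237) F [ 0.2 -0.8 -0.2] [-0. -1.]
```

Call:
{"name": "move_arm", "arguments": {"linear": [[0.52,0.16,0],[0.52,0.16,0],[0,0,0]], "dr": [[0,0,0],[0,0,0],[0,0,0]], "jaw": [-1,-1,-1]}}

```text
clock: 7.35
tcp_pos: [0.5347, -0.0947, 0.1281]
tcp_rot: [3.14, 0.075, 0.003]
contact_force: [0.3, 0.7, -0.5]
gripper_width: 0.0001
finger_force: 0.0
```

```bash
python3 h.py
```

```text
t 7.35 phi -95.6 r 43.1 z 0.1061 needle (-0.022, 139.0, 238) F [ 0.3  0.7 -0.5] [-0. -1.]
```

Call:
{"name": "move_arm", "arguments": {"linear": [[0.55,0.02,0],[0.55,0.02,0],[0,0,0]], "dr": [[0,0,0],[0,0,0],[0,0,0]], "jaw": [-1,-1,-1]}}

```text
clock: 7.78
tcp_pos: [0.5453, -0.0943, 0.1272]
tcp_rot: [-3.141, -0.075, -0.001]
contact_force: [-0.1, 0.3, -1.0]
gripper_width: -0.0005
finger_force: 0.0
```

```bash
python3 h.py
```

```text
t 7.775 phi -81.4 r 43.5 z 0.1052 needle (-0.023, 142.0, 237) F [-0.1  0.3 -1. ] [ 0. -1.]
```

Call:
{"name": "move_arm", "arguments": {"linear": [[0.54,-0.12,0],[0.54,-0.12,0],[0,0,0]], "dr": [[0,0,0],[0,0,0],[0,0,0]], "jaw": [-1,-1,-1]}}

```text
clock: 8.2
tcp_pos: [0.5562, -0.0912, 0.1272]
tcp_rot: [-3.141, -0.075, -0.002]
contact_force: [-0.5, -1.5, 0.5]
gripper_width: -0.0001
finger_force: 0.2
```

```bash
python3 h.py
```

```text
t 8.2 phi -66.8 r 44.1 z 0.1052 needle (-0.023, 141.0, 238) F [-0.5 -1.5  0.5] [ 0. -1.]
```

Call:
{"name": "move_arm", "arguments": {"linear": [[0.49,-0.25,0],[0.49,-0.25,0],[0,0,0]], "dr": [[0,0,0],[0,0,0],[0,0,0]], "jaw": [-1,-1,-1]}}

```text
clock: 8.62
tcp_pos: [0.5658, -0.0854, 0.1273]
tcp_rot: [-3.14, -0.076, -0.002]
contact_force: [-0.1, -0.1, -0.2]
gripper_width: -0.0004
finger_force: 0.2
```

```bash
python3 h.py; python3 -c "
from h import *
s=manip.read_state()
w=manip.capture('wrist');cv2.imwrite('pics/w3.png',w)"
```

```text
t 8.625 phi -52.1 r 44.5 z 0.1053 needle (-0.022, 139.0, 237) F [-0.1 -0.1 -0.2] [ 0.001 -1.   ]
```

View pics/w3.png

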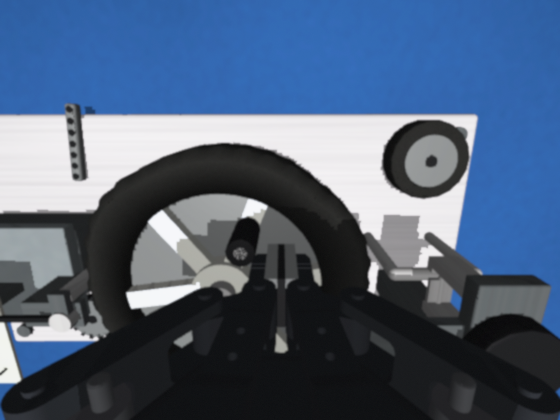

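The wrist view shows the peg (243,238) ahead of the fingers (280,255): it is being pushed. Continuing.

Call:
{"name": "move_arm", "arguments": {"linear": [[0.35,-0.37,0],[0.38,-0.37,0],[0,0,0]], "dr": [[0,0,0],[0,0,0],[0,0,0]], "jaw": [-1,-1,-1]}}

```text
clock: 9.1
tcp_pos: [0.5726, -0.0776, 0.1274]
tcp_rot: [-3.14, -0.076, -0.002]
contact_force: [-0.2, 0.0, -0.2]
gripper_width: -0.0003
finger_force: 0.2
```

```bash
python3 h.py
```

```text
t 9.1 phi -38.7 r 44.2 z 0.1054 needle (-0.022, 138.0, 237) F [-0.2  0.  -0.2] [ 0.001 -1.   ]
```

Call:
{"name": "move_arm", "arguments": {"linear": [[0.25,-0.46,0],[0.25,-0.46,0],[0,0,0]], "dr": [[0,0,0],[0,0,0],[0,0,0]], "jaw": [-1,-1,-1]}}

```text
clock: 9.52
tcp_pos: [0.5767, -0.0681, 0.1273]
tcp_rot: [-3.14, -0.076, -0.001]
contact_force: [0.7, -2.4, 0.9]
gripper_width: -0.0002
finger_force: 1.1
```

```bash
python3 h.py
```

```text
t 9.525 phi -25.2 r 43.2 z 0.1053 needle (0.112, 144.0, 237) F [ 0.7 -2.4  0.9] [ 0.001 -1.   ]
```

Call:
{"name": "move_arm", "arguments": {"linear": [[0.14,-0.52,0],[0.14,-0.52,0],[0,0,0]], "dr": [[0,0,0],[0,0,0],[0,0,0]], "jaw": [-1,-1,-1]}}

```text
clock: 9.95
tcp_pos: [0.5788, -0.0569, 0.1273]
tcp_rot: [-3.139, -0.077, -0.0]
contact_force: [0.5, -1.2, -0.0]
gripper_width: 0.0002
finger_force: 0.5
```

```bash
python3 h.py
```

```text
t 9.95 phi -9.9 r 42.3 z 0.1053 needle (0.123, 144.0, 238) F [ 0.5 -1.2 -0. ] [ 0.001 -1.   ]
```

Call:
{"name": "move_arm", "arguments": {"linear": [[0,-0.55,0],[0,-0.55,0],[0,0,0]], "dr": [[0,0,0],[0,0,0],[0,0,0]], "jaw": [-1,-1,-1]}}

```text
clock: 10.38
tcp_pos: [0.5781, -0.0458, 0.1273]
tcp_rot: [-3.139, -0.077, -0.0]
contact_force: [-0.3, -0.8, -0.3]
gripper_width: -0.0001
finger_force: 0.3
```

```bash
python3 h.py
```

```text
t 10.375 phi 5.2 r 41.8 z 0.1053 needle (-0.023, 139.0, 237) F [-0.3 -0.8 -0.3] [ 0.001 -1.   ]
```

Call:
{"name": "move_arm", "arguments": {"linear": [[-0.1,-0.54,0],[-0.12,-0.54,0],[0,0,0]], "dr": [[0,0,0],[0,0,0],[0,0,0]], "jaw": [-1,-1,-1]}}

```text
clock: 10.8
tcp_pos: [0.5754, -0.0353, 0.1274]
tcp_rot: [-3.14, -0.077, -0.0]
contact_force: [0.9, -0.3, 0.0]
gripper_width: 0.0
finger_force: 0.3
```

```bash
python3 h.py
```

```text
t 10.8 phi 20.3 r 41.9 z 0.1054 needle (-0.022, 138.0, 237) F [ 0.9 -0.3  0. ] [ 0.001 -1.   ]
```

Call:
{"name": "move_arm", "arguments": {"linear": [[-0.25,-0.49,0],[-0.25,-0.49,0],[0,0,0]], "dr": [[0,0,0],[0,0,0],[0,0,0]], "jaw": [-1,-1,-1]}}

```text
clock: 11.22
tcp_pos: [0.5693, -0.0263, 0.1273]
tcp_rot: [-3.14, -0.077, 0.002]
contact_force: [0.2, 0.2, -0.5]
gripper_width: 0.0001
finger_force: 0.0
```

```bash
python3 h.py
```

```text
t 11.225 phi 35.2 r 41.3 z 0.1053 needle (-0.022, 137.0, 235) F [ 0.2  0.2 -0.5] [ 0.001 -1.   ]
```

Call:
{"name": "move_arm", "arguments": {"linear": [[-0.37,-0.4,0],[-0.37,-0.4,0],[0,0,0]], "dr": [[0,0,0],[0,0,0],[0,0,0]], "jaw": [-1,-1,-1]}}

```text
clock: 11.65
tcp_pos: [0.5616, -0.0186, 0.1273]
tcp_rot: [-3.14, -0.076, 0.001]
contact_force: [-0.3, -0.4, 0.3]
gripper_width: 0.0003
finger_force: 0.0
```

```bash
python3 h.py
```

```text
t 11.65 phi 50.4 r 41.3 z 0.1053 needle (-0.022, 136.0, 235) F [-0.3 -0.4  0.3] [ 0.001 -1.   ]
```

Call:
{"name": "move_arm", "arguments": {"linear": [[-0.46,-0.29,0],[-0.46,-0.29,0],[0,0,0]], "dr": [[0,0,0],[0,0,0],[0,0,0]], "jaw": [-1,-1,-1]}}

```text
clock: 12.08
tcp_pos: [0.552, -0.0136, 0.1273]
tcp_rot: [-3.14, -0.076, 0.002]
contact_force: [0.1, 0.5, 0.6]
gripper_width: -0.0003
finger_force: 0.0
```

```bash
python3 h.py
```

```text
t 12.075 phi 65.6 r 40.9 z 0.1053 needle (-0.022, 135.0, 235) F [0.1 0.5 0.6] [ 0.001 -1.   ]
```

Call:
{"name": "move_arm", "arguments": {"linear": [[-0.52,-0.18,0],[-0.52,-0.18,0],[0,0,0]], "dr": [[0,0,0],[0,0,0],[0,0,0]], "jaw": [-1,-1,-1]}}

```text
clock: 12.5
tcp_pos: [0.5413, -0.0108, 0.1273]
tcp_rot: [3.141, 0.076, -0.002]
contact_force: [0.2, -0.3, 0.5]
gripper_width: -0.0002
finger_force: 0.0
```

```bash
python3 h.py
```

```text
t 12.5 phi 81.0 r 41.1 z 0.1053 needle (-0.022, 135.0, 235) F [ 0.2 -0.3  0.5] [ 0. -1.]
```

Call:
{"name": "move_arm", "arguments": {"linear": [[-0.55,-0.06,0],[0,0,0]], "dr": [[0,0,0],[0,0,0]], "jaw": [-1,-1]}}

```text
clock: 12.8
tcp_pos: [0.5361, -0.0107, 0.1273]
tcp_rot: [3.141, 0.075, -0.001]
contact_force: [-0.1, -0.0, -0.2]
gripper_width: 0.0001
finger_force: 0.0
```

```bash
python3 h.py
```

```text
t 12.8 phi 88.3 r 41.0 z 0.1053 needle (-0.022, 135.0, 235) F [-0.1 -0.  -0.2] [ 0. -1.]
```

Call:
{"name": "move_arm", "arguments": {"linear": [[-0.55,0.02,0],[0,0,0]], "dr": [[0,0,0],[0,0,0]], "jaw": [-1,-1]}}

```text
clock: 13.1
tcp_pos: [0.5312, -0.0112, 0.1274]
tcp_rot: [-3.141, -0.075, -0.001]
contact_force: [2.2, 0.3, -1.0]
gripper_width: -0.0004
finger_force: 1.3
```

```bash
python3 h.py
```

```text
t 13.1 phi 95.1 r 40.9 z 0.1054 needle (0.1, 132.0, 235) F [ 2.2  0.3 -1. ] [-0. -1.]
```

Call:
{"name": "move_arm", "arguments": {"linear": [[-0.54,0.08,0],[0,0,0]], "dr": [[0,0,0],[0,0,0]], "jaw": [-1,-1]}}

```text
clock: 13.4
tcp_pos: [0.5258, -0.012, 0.1274]
tcp_rot: [-3.14, -0.075, -0.0]
contact_force: [3.1, 0.5, -1.2]
gripper_width: 0.0004
finger_force: 1.5
```

```bash
python3 h.py
```

```text
t 13.4 phi 102.8 r 41.2 z 0.1054 needle (0.257, 130.0, 235) F [ 3.1  0.5 -1.2] [ 0. -1.]
```

Call:
{"name": "move_arm", "arguments": {"linear": [[-0.54,0.16,0],[0,0,0]], "dr": [[0,0,0],[0,0,0]], "jaw": [-1,-1]}}

```text
clock: 13.7
tcp_pos: [0.52, -0.0137, 0.1273]
tcp_rot: [-3.14, -0.075, 0.001]
contact_force: [0.9, 2.3, -0.0]
gripper_width: 0.0001
finger_force: 1.2
```

```bash
python3 h.py
```

```text
t 13.7 phi 111.2 r 41.5 z 0.1053 needle (0.349, 125.0, 235) F [ 0.9  2.3 -0. ] [ 0. -1.]
```

Call:
{"name": "move_arm", "arguments": {"linear": [[-0.34,0.14,0],[0,0,0]], "dr": [[0,0,0],[0,0,0]], "jaw": [-1,-1]}}

```text
clock: 14.0
tcp_pos: [0.5169, -0.0153, 0.1273]
tcp_rot: [-3.14, -0.075, 0.001]
contact_force: [1.9, 3.3, 0.9]
gripper_width: -0.0
finger_force: 1.7
```

```bash
python3 h.py
```

```text
t 14.0 phi 116.1 r 41.4 z 0.1053 needle (0.374, 123.0, 235) F [1.9 3.3 0.9] [ 0. -1.]
```

Call:
{"name": "move_arm", "arguments": {"linear": [[-0.32,0.17,0],[0,0,0]], "dr": [[0,0,0],[0,0,0]], "jaw": [-1,-1]}}

```text
clock: 14.3
tcp_pos: [0.5141, -0.0178, 0.1274]
tcp_rot: [3.14, 0.075, 0.0]
contact_force: [2.4, 1.7, 1.0]
gripper_width: -0.0001
finger_force: 1.9
```

```bash
python3 h.py
```

```text
t 14.3 phi 121.2 r 40.8 z 0.1054 needle (0.375, 119.0, 234) F [2.4 1.7 1. ] [-0. -1.]
```

Call:
{"name": "move_arm", "arguments": {"linear": [[-0.3,0.2,0],[0,0,0]], "dr": [[0,0,0],[0,0,0]], "jaw": [-1,-1]}}

```text
clock: 14.6
tcp_pos: [0.5121, -0.0202, 0.1275]
tcp_rot: [3.14, 0.074, 0.003]
contact_force: [5.8, 1.0, -1.0]
gripper_width: -0.0003
finger_force: 2.7
```

```bash
python3 h.py
```

```text
t 14.6 phi 125.3 r 40.0 z 0.1055 needle (0.356, 136.0, 234) F [ 5.8  1.  -1. ] [-0. -1.]
```

Call:
{"name": "move_arm", "arguments": {"linear": [[-0.28,0.22,0],[0,0,0]], "dr": [[0,0,0],[0,0,0]], "jaw": [-1,-1]}}

```text
clock: 14.9
tcp_pos: [0.5096, -0.0223, 0.1275]
tcp_rot: [3.141, 0.074, 0.004]
contact_force: [4.8, 1.3, -0.7]
gripper_width: 0.0002
finger_force: 2.8
```

```bash
python3 h.py
```

```text
t 14.9 phi 130.1 r 40.0 z 0.1055 needle (0.29, 144.0, 234) F [ 4.8  1.3 -0.7] [-0. -1.]
```

Call:
{"name": "move_arm", "arguments": {"linear": [[-0.26,0.24,0],[0,0,0]], "dr": [[0,0,0],[0,0,0]], "jaw": [-1,-1]}}

```text
clock: 15.2
tcp_pos: [0.5058, -0.0246, 0.1273]
tcp_rot: [3.141, 0.075, -0.001]
contact_force: [1.6, 2.6, 0.0]
gripper_width: -0.0
finger_force: 1.6
```

```bash
python3 h.py
```

```text
t 15.2 phi 136.2 r 41.2 z 0.1053 needle (0.15, 136.0, 234) F [1.6 2.6 0. ] [-0. -1.]
```

```bash
python3 -c "
from math import *
p=136.2;r=4.12
for k in range(40):
    a,b=radians(p+8*k),radians(p+8*k+8);q=4.2
    print('[%.2f, %.2f, 0]'%(q*cos(b)-r*cos(a),-(q*sin(b)-r*sin(a))),end=', ' if k%5<4 else '  # %.0f\n'%(p+8*k+8));r=q
"
```

```text
[-0.43, 0.39, 0], [-0.31, 0.50, 0], [-0.24, 0.54, 0], [-0.16, 0.56, 0], [-0.08, 0.58, 0]  # 176
[0.00, 0.59, 0], [0.08, 0.58, 0], [0.16, 0.56, 0], [0.24, 0.53, 0], [0.31, 0.50, 0]  # 216
[0.38, 0.45, 0], [0.44, 0.39, 0], [0.49, 0.33, 0], [0.53, 0.26, 0], [0.56, 0.18, 0]  # 256
[0.58, 0.10, 0], [0.59, 0.02, 0], [0.58, -0.06, 0], [0.57, -0.14, 0], [0.54, -0.22, 0]  # 296
[0.51, -0.29, 0], [0.46, -0.36, 0], [0.41, -0.42, 0], [0.34, -0.48, 0], [0.27, -0.52, 0]  # 336
[0.20, -0.55, 0], [0.12, -0.57, 0], [0.04, -0.58, 0], [-0.04, -0.58, 0], [-0.12, -0.57, 0]  # 376
[-0.20, -0.55, 0], [-0.28, -0.52, 0], [-0.35, -0.47, 0], [-0.41, -0.42, 0], [-0.46, -0.36, 0]  # 416
[-0.51, -0.29, 0], [-0.54, -0.22, 0], [-0.57, -0.14, 0], [-0.58, -0.06, 0], [-0.59, 0.02, 0]  # 456
```

Call:
{"name": "move_arm", "arguments": {"linear": [[-0.43,0.39,0],[-0.31,0.5,0],[-0.24,0.54,0],[-0.16,0.56,0],[-0.08,0.58,0]], "dr": [[0,0,0],[0,0,0],[0,0,0],[0,0,0],[0,0,0]], "jaw": [-1,-1,-1,-1,-1]}}

```text
clock: 15.88
tcp_pos: [0.4947, -0.0511, 0.1272]
tcp_rot: [-3.141, -0.075, 0.001]
contact_force: [0.2, 2.9, 0.7]
gripper_width: 0.0003
finger_force: 1.4
```

```bash
python3 h.py
```

```text
t 15.875 phi 176.6 r 42.1 z 0.1052 needle (-0.022, 135.0, 234) F [0.2 2.9 0.7] [-0. -1.]
```

Call:
{"name": "move_arm", "arguments": {"linear": [[0,0.59,0],[0.08,0.58,0],[0.16,0.56,0],[0.24,0.53,0],[0.31,0.5,0]], "dr": [[0,0,0],[0,0,0],[0,0,0],[0,0,0],[0,0,0]], "jaw": [-1,-1,-1,-1,-1]}}

```text
clock: 16.55
tcp_pos: [0.5039, -0.0786, 0.1271]
tcp_rot: [3.14, 0.074, -0.002]
contact_force: [-1.4, 1.7, -0.2]
gripper_width: 0.0002
finger_force: 1.7
```

```bash
python3 h.py
```

```text
t 16.55 phi -143.3 r 42.5 z 0.1051 needle (-0.023, 137.0, 235) F [-1.4  1.7 -0.2] [-0.001 -1.   ]
```

Call:
{"name": "move_arm", "arguments": {"linear": [[0.38,0.45,0],[0.44,0.39,0],[0.49,0.33,0],[0.53,0.26,0],[0.56,0.18,0]], "dr": [[0,0,0],[0,0,0],[0,0,0],[0,0,0],[0,0,0]], "jaw": [-1,-1,-1,-1,-1]}}

```text
clock: 17.23
tcp_pos: [0.5293, -0.0932, 0.1272]
tcp_rot: [3.141, 0.074, -0.0]
contact_force: [-1.9, 0.2, -0.6]
gripper_width: -0.0002
finger_force: 1.3
```

```bash
python3 h.py
```

```text
t 17.225 phi -103.0 r 42.3 z 0.1052 needle (-0.022, 139.0, 237) F [-1.9  0.2 -0.6] [-0. -1.]
```

Call:
{"name": "move_arm", "arguments": {"linear": [[0.58,0.1,0],[0.59,0.02,0],[0.58,-0.06,0],[0.57,-0.14,0],[0.54,-0.22,0]], "dr": [[0,0,0],[0,0,0],[0,0,0],[0,0,0],[0,0,0]], "jaw": [-1,-1,-1,-1,-1]}}

```text
clock: 17.9
tcp_pos: [0.5581, -0.0887, 0.1273]
tcp_rot: [3.14, 0.075, 0.001]
contact_force: [-2.5, -1.7, 0.3]
gripper_width: 0.0002
finger_force: 1.1
```

Call:
{"name": "move_arm", "arguments": {"linear": [[0.51,-0.29,0],[0.46,-0.36,0],[0.41,-0.42,0],[0.34,-0.48,0],[0.27,-0.52,0]], "dr": [[0,0,0],[0,0,0],[0,0,0],[0,0,0],[0,0,0]], "jaw": [-1,-1,-1,-1,-1]}}

```text
clock: 18.52
tcp_pos: [0.5768, -0.0673, 0.1273]
tcp_rot: [3.14, 0.074, 0.001]
contact_force: [-0.3, -5.2, -1.2]
gripper_width: -0.0005
finger_force: 2.3
```

```bash
python3 h.py
```

```text
t 18.525 phi -24.1 r 42.9 z 0.1053 needle (0.112, 143.0, 237) F [-0.3 -5.2 -1.2] [-0.001 -1.   ]
```

Call:
{"name": "move_arm", "arguments": {"linear": [[0.05,-0.2,0],[0,0,0]], "dr": [[0,0,0],[0,0,0]], "jaw": [-1,-1]}}

```text
clock: 18.82
tcp_pos: [0.5767, -0.0645, 0.1273]
tcp_rot: [-3.14, -0.075, -0.0]
contact_force: [0.9, -3.4, -2.0]
gripper_width: 0.0003
finger_force: 1.3
```

```bash
python3 h.py
```

```text
t 18.825 phi -20.6 r 42.0 z 0.1053 needle (0.137, 145.0, 237) F [ 0.9 -3.4 -2. ] [ 0. -1.]
```

Call:
{"name": "move_arm", "arguments": {"linear": [[0.15,-0.35,0],[0.12,-0.57,0],[0.04,-0.58,0],[-0.04,-0.58,0],[-0.12,-0.57,0]], "dr": [[0,0,0],[0,0,0],[0,0,0],[0,0,0],[0,0,0]], "jaw": [-1,-1,-1,-1,-1]}}

```text
clock: 19.5
tcp_pos: [0.5774, -0.0369, 0.1275]
tcp_rot: [-3.14, -0.076, -0.002]
contact_force: [1.1, -1.6, -0.5]
gripper_width: 0.0
finger_force: 1.1
```

Call:
{"name": "move_arm", "arguments": {"linear": [[-0.2,-0.55,0],[-0.28,-0.52,0],[-0.35,-0.47,0],[-0.41,-0.42,0],[-0.46,-0.36,0]], "dr": [[0,0,0],[0,0,0],[0,0,0],[0,0,0],[0,0,0]], "jaw": [-1,-1,-1,-1,-1]}}

```text
clock: 20.12
tcp_pos: [0.5587, -0.0152, 0.1274]
tcp_rot: [-3.14, -0.075, -0.001]
contact_force: [2.8, -0.1, 0.4]
gripper_width: -0.0
finger_force: 1.2
```

```bash
python3 h.py
```

```text
t 20.125 phi 56.2 r 42.5 z 0.1054 needle (-0.022, 137.0, 235) F [ 2.8 -0.1  0.4] [ 0. -1.]
```

Call:
{"name": "move_arm", "arguments": {"linear": [[-0.51,-0.29,0],[-0.54,-0.22,0],[-0.57,-0.14,0],[-0.58,-0.06,0],[-0.59,0.02,0]], "dr": [[0,0,0],[0,0,0],[0,0,0],[0,0,0],[0,0,0]], "jaw": [-1,-1,-1,-1,-1]}}

```text
clock: 20.8
tcp_pos: [0.5313, -0.0102, 0.1275]
tcp_rot: [-3.14, -0.075, -0.004]
contact_force: [6.7, 0.2, -3.4]
gripper_width: -0.0003
finger_force: 3.3
```

```bash
python3 h.py
```

```text
t 20.8 phi 94.8 r 41.7 z 0.1055 needle (0.084, 136.0, 235) F [ 6.7  0.2 -3.4] [ 0. -1.]
```

Call:
{"name": "move_arm", "arguments": {"linear": [[-0.5,0.09,0],[-0.45,0.13,0],[0,0,0]], "dr": [[0,0,0],[0,0,0],[0,0,0]], "jaw": [-1,-1,-1]}}

```text
clock: 21.22
tcp_pos: [0.5206, -0.0126, 0.1273]
tcp_rot: [-3.14, -0.075, 0.001]
contact_force: [2.5, 2.5, 1.6]
gripper_width: -0.0002
finger_force: 1.3
```

```bash
python3 h.py
```

```text
t 21.225 phi 109.8 r 42.3 z 0.1053 needle (0.334, 142.0, 235) F [2.5 2.5 1.6] [ 0. -1.]
```

Call:
{"name": "move_arm", "arguments": {"linear": [[-0.3,0.18,0],[0,0,0]], "dr": [[0,0,0],[0,0,0]], "jaw": [-1,-1]}}

```text
clock: 21.52
tcp_pos: [0.5181, -0.0148, 0.1272]
tcp_rot: [-3.14, -0.075, 0.001]
contact_force: [2.0, 2.9, 0.6]
gripper_width: -0.0001
finger_force: 1.7
```

```bash
python3 h.py; python3 -c "
from h import *
print(stand()[0]);cv2.imwrite('pics/w5.png',manip.capture('wrist'))"
```

```text
t 21.525 phi 114.1 r 41.3 z 0.1052 needle (0.368, 141.0, 235) F [2.  2.9 0.6] [ 0. -1.]
[ 2.1575e+01 -1.6900e-02  3.7700e-02  1.0520e-01]
```

Call:
{"name": "move_arm", "arguments": {"linear": [[-0.14,0.1,0],[0,0,0]], "dr": [[0,0,0],[0,0,0]], "jaw": [-1,-1]}}

```text
clock: 21.88
tcp_pos: [0.517, -0.0159, 0.1273]
tcp_rot: [-3.141, -0.075, -0.0]
contact_force: [3.9, 3.6, -0.4]
gripper_width: -0.0
finger_force: 2.1
```

```bash
python3 h.py; python3 -c "
from h import *
print(stand()[0]);cv2.imwrite('pics/w6.png',manip.capture('wrist'))"
```

```text
t 21.875 phi 116.3 r 40.9 z 0.1053 needle (0.374, 119.0, 234) F [ 3.9  3.6 -0.4] [ 0. -1.]
[ 2.1925e+01 -1.8100e-02  3.6600e-02  1.0530e-01]
```

Call:
{"name": "move_arm", "arguments": {"linear": [[-0.11,0.07,0],[0,0,0]], "dr": [[0,0,0],[0,0,0]], "jaw": [-1,-1]}}

```text
clock: 22.22
tcp_pos: [0.5157, -0.0168, 0.1273]
tcp_rot: [-3.141, -0.075, 0.0]
contact_force: [2.9, 3.8, 0.6]
gripper_width: -0.0001
finger_force: 2.1
```

```bash
python3 h.py; python3 -c "
from h import *
print(stand()[0]);cv2.imwrite('pics/w7.png',manip.capture('wrist'))"; cat log.txt | tail -22
```

```text
t 22.225 phi 118.5 r 40.7 z 0.1053 needle (0.375, 118.0, 234) F [2.9 3.8 0.6] [-0. -1.]
[ 2.2275e+01 -1.9400e-02  3.5800e-02  1.0530e-01]
[12.075, 65.62552268696024, -0.022, 135.0, 235]
[12.5, 81.04186763713773, -0.022, 135.0, 235]
[12.8, 88.32352895319325, -0.022, 135.0, 235]
[13.1, 95.05477627610394, 0.1, 132.0, 235]
[13.4, 102.75497408517907, 0.257, 130.0, 235]
[13.7, 111.18617644039914, 0.349, 125.0, 235]
[14.0, 116.07006755632068, 0.374, 123.0, 235]
[14.3, 121.15650863758522, 0.375, 119.0, 234]
[14.6, 125.32096508272056, 0.356, 136.0, 234]
[14.9, 130.1354855622395, 0.29, 144.0, 234]
[15.2, 136.18118891332665, 0.15, 136.0, 234]
[15.875, 176.5935562450053, -0.022, 135.0, 234]
[16.55, -143.31875193424318, -0.023, 137.0, 235]
[17.225, -102.9844597667591, -0.022, 139.0, 237]
[18.525, -24.05734945001174, 0.112, 143.0, 237]
[18.825, -20.6358887848355, 0.137, 145.0, 237]
[20.125, 56.23508499273854, -0.022, 137.0, 235]
[20.8, 94.80923211636448, 0.084, 136.0, 235]
[21.225, 109.76318440785658, 0.334, 142.0, 235]
[21.525, 114.14554196042165, 0.368, 141.0, 235]
[21.875, 116.25196260205735, 0.374, 119.0, 234]
[22.225, 118.45323918381894, 0.375, 118.0, 234]
```

View pics/w7.png

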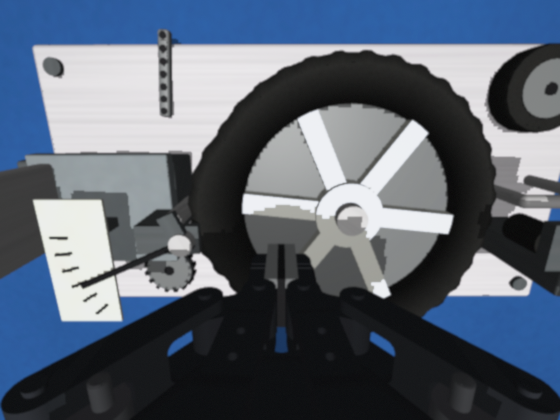

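The needle (85,285)→(178,243) is well swung. Quick fit with contact geometry to locate the peak precisely.

Run:
```python
import numpy as np
from scipy.optimize import curve_fit
# pass 1 and pass 2 (phi, r, needle)
D=np.array([(95.1,40.9,.1),(102.8,41.2,.257),(111.2,41.5,.349),(116.1,41.4,.374),(121.2,40.8,.375),(125.3,40,.356),(130.1,40,.29),(136.2,41.2,.15),(94.8,41.7,.084),(109.8,42.3,.334),(114.1,41.3,.368),(116.3,40.9,.374),(118.5,40.7,.375)])
def peg(phi,r,a,b):
    c=r*np.array([np.cos(np.radians(phi)),np.sin(np.radians(phi))]);ps=np.radians(np.arange(phi,phi+60,.02))
    q=42*np.c_[np.cos(ps),np.sin(ps)]-c;d=np.maximum(abs(q)-[a,b],0)
    return np.degrees(ps[np.argmax(np.hypot(*d.T)>=7)])
f=lambda x,A,c,w:A*np.cos(np.clip((x-c)/w,-1,1)*np.pi/2)**2
g=lambda x,A,c,w,k:A*np.clip(np.cos(np.clip((x-c)/w,-1,1)*np.pi/2),1e-9,1)**k
for a,b in((11,14.5),(11,10),(9,14.5),(11,12)):
    x=np.array([peg(p,r,a,b) for p,r,_ in D]);y=D[:,2]+.022
    P,_=curve_fit(g,x,y,[.4,x[4],29,1.5],maxfev=20000)
    print(a,b,x.round(1),P.round(2),'now-peak %.1f'%(x[-1]-P[1]),'rms',np.std(g(x,*P)-y).round(4))
P,_=curve_fit(g,D[:,0],y,[.4,118,29,1.5],maxfev=20000);print(P,118.5-P[1])
```

```text
11 14.5 [121.  130.2 141.8 149.3 155.9 160.7 165.8 170.3 120.8 140.3 146.1 149.2
 152.3] [  0.4  148.35  30.91   0.75] now-peak 4.0 rms 0.02
11 10 [121.  130.2 141.  146.4 151.8 156.  160.3 164.1 120.8 139.4 144.3 146.7
 149.1] [  0.4  145.73  31.62   1.18] now-peak 3.4 rms 0.0218
9 14.5 [117.9 126.8 137.6 144.6 152.1 157.5 163.7 169.7 117.7 136.2 141.5 144.3
 147.5] [  0.4  145.61  30.12   0.6 ] now-peak 1.9 rms 0.0131
11 12 [121.  130.2 141.7 147.9 153.7 158.2 162.8 166.9 120.8 140.2 145.5 148.1
 150.7] [  0.4  146.93  30.89   0.92] now-peak 3.8 rms 0.0213
[  0.39952869 117.18737195  25.56078508   0.80298265] 1.3126280468412972
```

Run:
```python
from h import *
from scipy.optimize import curve_fit
p=np.load('pose.npy');c,s=np.cos(p[2]),np.sin(p[2])
cam=manip.camera_params('top')
th=np.radians(np.arange(0,360,1));rr=np.arange(.024,.05,.002)
X=rr[None]*np.cos(th)[:,None];Y=rr[None]*np.sin(th)[:,None]
W=np.stack([p[0]+c*X-s*Y,p[1]+s*X+c*Y,np.full_like(X,.085)],-1)@np.array(cam['R']).T+np.array(cam['t'])
mx=(cam['fx']*W[...,0]/W[...,2]+cam['cx']).astype(np.float32);my=(cam['fy']*W[...,1]/W[...,2]+cam['cy']).astype(np.float32)
P=[];N=['013.10','013.40','013.70','014.00','014.30','014.60','014.90','015.20','020.80','021.22','021.52','021.88','022.23']
import glob,json
L=[json.loads(l) for l in open('log.txt')]
F=sorted(glob.glob('pics/s_*.png'))
sel=[(f,l) for f,l in zip(F,L) if (13<l[0]<15.3 or l[0]>20.5)]
mos=[]
for f,l in sel:
    g=cv2.remap(cv2.imread(f),mx,my,cv2.INTER_LINEAR);mos.append(cv2.resize(g.transpose(1,0,2),(720,40)))
cv2.imwrite('pics/polar.png',np.vstack(mos))
print([(os:=f[-10:-4],round(l[1],1),l[2]) for f,l in sel])
```

```text
[('013.10', 95.1, 0.1), ('013.40', 102.8, 0.257), ('013.70', 111.2, 0.349), ('014.00', 116.1, 0.374), ('014.30', 121.2, 0.375), ('014.60', 125.3, 0.356), ('014.90', 130.1, 0.29), ('015.20', 136.2, 0.15), ('020.80', 94.8, 0.084), ('021.23', 109.8, 0.334), ('021.52', 114.1, 0.368), ('021.88', 116.3, 0.374), ('022.23', 118.5, 0.375)]
```

View pics/polar.png

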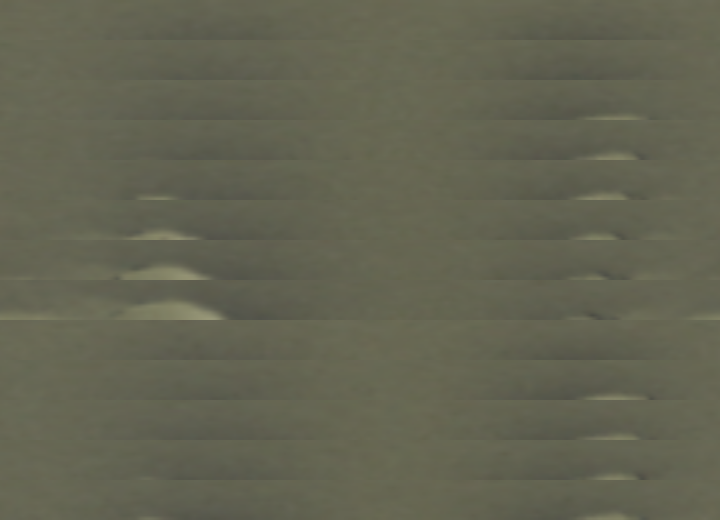

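The arm hides the hub from above, so the symmetric needle readings decide: the peak is at φ≈118.5, where we are. Back off from the peg and move over the plunger.

Call:
{"name": "move_arm", "arguments": {"linear": [[0.5,-0.35,0],[0.5,-0.35,0],[0,0,-4.5],[0,0,-4.5],[0,0,0]], "dr": [[0,0,0],[0,0,0],[0,0,0],[0,0,0],[0,0,0]], "jaw": [-1,-1,-1,-1,-1]}}

```text
clock: 22.95
tcp_pos: [0.5273, -0.0093, 0.2204]
tcp_rot: [3.14, 0.074, 0.009]
contact_force: [0.8, -0.6, 0.1]
gripper_width: 0.0003
finger_force: 0.0
```

Call:
{"name": "move_arm", "arguments": {"linear": [[0.3,5.8,0],[0.3,5.8,0],[0.3,5.7,0],[0,0,0],[0,0,0]], "dr": [[0,0,0],[0,0,0],[0,0,0],[0,0,0],[0,0,0]], "jaw": [-1,-1,-1,-1,-1]}}

```text
clock: 23.58
tcp_pos: [0.5423, -0.1811, 0.2162]
tcp_rot: [-3.139, -0.075, 0.003]
contact_force: [-0.0, 1.3, 0.4]
gripper_width: 0.0004
finger_force: 0.0
```

```bash
python3 h.py; python3 -c "
from h import *
print(stand());w=manip.capture('wrist');cv2.imwrite('pics/w8.png',w)"
```

```text
t 23.575 phi -90.3 r 129.6 z 0.1942 needle (0.374, 118.0, 233) F [-0.   1.3  0.4] [-0. -1.]
(array([ 2.3625e+01, -4.0000e-04, -1.2870e-01,  1.9450e-01]), array([ 0.001, -1.   ]), array([-0. ,  0.1, -0.6]), -0.0002467357957852914)
```

View pics/w8.png

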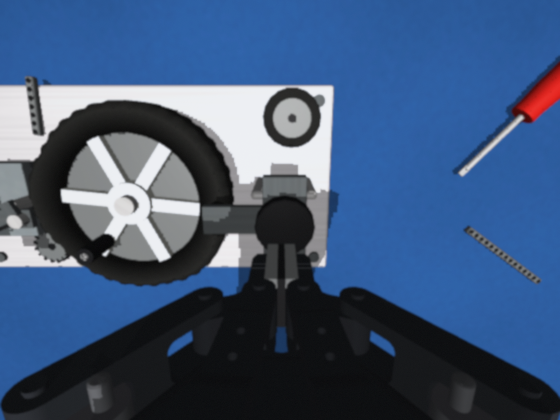

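The wrist view shows fingertips centred over the press head (285,225), wheel undisturbed, needle still at its peak reading. Press.

Call:
{"name": "move_arm", "arguments": {"linear": [[0,0.1,3.9],[0,0,1],[0,0,1],[0,0,1],[0,0,0]], "dr": [[0,0,0],[0,0,0],[0,0,0],[0,0,0],[0,0,0]], "jaw": [-1,-1,-1,-1,-1]}}

```text
clock: 24.3
tcp_pos: [0.5423, -0.181, 0.1488]
tcp_rot: [-3.139, -0.078, 0.003]
contact_force: [-3.9, 3.4, 7.7]
gripper_width: 0.0001
finger_force: 3.8
```

Call:
{"name": "move_arm", "arguments": {"linear": [[0,0,0.4],[0,0,0.3],[0,0,0]], "dr": [[0,0,0],[0,0,0],[0,0,0]], "jaw": [-1,-1,-1]}}

```text
clock: 24.68
tcp_pos: [0.5424, -0.1811, 0.1424]
tcp_rot: [-3.14, -0.077, 0.002]
contact_force: [-4.8, 3.3, 9.4]
gripper_width: -0.0003
finger_force: 4.6
```

```bash
python3 h.py
```

```text
t 24.675 phi -90.3 r 129.5 z 0.1204 needle (0.375, 118.0, 233) F [-4.8  3.3  9.4] [ 0.002 -1.   ]
```

Call:
{"name": "move_arm", "arguments": {"linear": [[0,0,0.3],[0,0,0.2],[0,0,0]], "dr": [[0,0,0],[0,0,0],[0,0,0]], "jaw": [-1,-1,-1]}}

```text
clock: 25.1
tcp_pos: [0.5425, -0.1811, 0.1418]
tcp_rot: [3.14, 0.077, 0.002]
contact_force: [-16.6, 6.4, 45.8]
gripper_width: -0.0003
finger_force: 22.6
```

Call:
{"name": "move_arm", "arguments": {"linear": [[0,0,-0.5],[0,0,-1],[0,0,-1],[0,0,-3],[0,0,-6]], "dr": [[0,0,0],[0,0,0],[0,0,0],[0,0,0],[0,0,0]], "jaw": [-1,-1,-1,-1,-1]}}

```text
clock: 25.72
tcp_pos: [0.542, -0.1821, 0.251]
tcp_rot: [-3.139, -0.076, 0.006]
contact_force: [1.2, -0.6, 0.0]
gripper_width: 0.0003
finger_force: 0.0
```

Call:
{"name": "move_arm", "arguments": {"linear": [[0,4,-2],[0,4,0],[0,0,0]], "dr": [[0,0,0],[0,0,0],[0,0,0]], "jaw": [-1,-1,-1]}}

```text
clock: 26.1
tcp_pos: [0.5462, -0.2664, 0.2718]
tcp_rot: [3.138, 0.067, 0.001]
contact_force: [-0.6, 1.4, -0.5]
gripper_width: -0.0001
finger_force: 0.0
```

```bash
python3 h.py
python3 - <<'E'
from h import *
p=np.load('pose.npy');c,n=np.cos(p[2]),np.sin(p[2])
s=manip.read_state();w=manip.capture('wrist');t=manip.capture('top');cv2.imwrite('pics/w9.png',w);cv2.imwrite('pics/t9.png',t)
T=np.array(manip.camera_params('wrist')['tool_from_camera']);R=cv2.Rodrigues(np.array(s['tcp_rot']))[0]
cam=manip.camera_params('wrist')
g=cv2.cvtColor(w,cv2.COLOR_BGR2GRAY)
# press-head disc: score height hypotheses by edge contrast of the projected circle (r 20 mm)
for z in (.150,.137,.120):
    a=np.linspace(0,2*np.pi,90);v=[]
    for r in(.018,.022):
        X=np.c_[p[0]+n*.13+r*np.cos(a),p[1]-c*.13+r*np.sin(a),np.full(90,z)]
        q=(X-s['tcp_pos'])@R;q=(q-T[:3,3])@T[:3,:3]
        u=np.c_[cam['fx']*q[:,0]/q[:,2]+cam['cx'],cam['fy']*q[:,1]/q[:,2]+cam['cy']].astype(np.float32)
        v.append(cv2.remap(g,u[:,:1],u[:,1:],cv2.INTER_LINEAR)[:,0].astype(float))
    print(z,u.mean(0).round(1),np.ptp(u,0).round(1),'in',np.mean(v[0]).round(1),'contrast',np.mean(v[1]-v[0]).round(1))
E
```

```text
t 26.1 phi -90.2 r 215.0 z 0.2498 needle (0.374, 115.0, 231) F [-0.6  1.4 -0.5] [-0.005 -1.   ]
0.15 [181.2 206.3] [53.7 51.2] in 85.8 contrast 4.8
0.137 [185.9 202.1] [51.1 49. ] in 69.8 contrast 14.6
0.12 [191.5 197.1] [48.1 46.4] in 32.6 contrast 38.9
```

Run:
```python
from h import *
p=np.load('pose.npy');c,n=np.cos(p[2]),np.sin(p[2])
s=manip.read_state();w=manip.capture('wrist');cv2.imwrite('pics/w10.png',w)
print(stand())
T=np.array(manip.camera_params('wrist')['tool_from_camera']);R=cv2.Rodrigues(np.array(s['tcp_rot']))[0]
cam=manip.camera_params('wrist');g=cv2.GaussianBlur(cv2.cvtColor(w,cv2.COLOR_BGR2GRAY),(3,3),0)
a=np.linspace(0,2*np.pi,90)
def score(z,ox,oy):
    v=[]
    for r in(.0185,.0215):
        X=np.c_[p[0]+n*.13+ox+r*np.cos(a),p[1]-c*.13+oy+r*np.sin(a),np.full(90,z)]
        q=(X-s['tcp_pos'])@R;q=(q-T[:3,3])@T[:3,:3]
        u=np.c_[cam['fx']*q[:,0]/q[:,2]+cam['cx'],cam['fy']*q[:,1]/q[:,2]+cam['cy']].astype(np.float32)
        v.append(cv2.remap(g,u[:,:1],u[:,1:],cv2.INTER_LINEAR)[:,0].astype(float))
    return np.mean(v[1]-v[0]),u.mean(0)
for z in np.arange(.108,.156,.004):
    b=max(((*score(z,ox,oy),ox,oy) for ox in np.arange(-.004,.0041,.001) for oy in np.arange(-.004,.0041,.001)),key=lambda k:k[0])
    print(round(z,3),'at0 %.1f'%score(z,0,0)[0],'best %.1f'%b[0],b[1].round(),b[2:])
cv2.imwrite('pics/w10c.png',cv2.resize(w[120:300,60:300],None,fx=3,fy=3,interpolation=cv2.INTER_CUBIC))
```

```text
(array([ 2.630e+01,  2.000e-04, -2.096e-01,  2.494e-01]), array([ 0.002, -1.   ]), array([-0.7,  0.1,  0.5]), 0.00019678463227539838)
0.108 at0 7.8 best 27.1 [194. 197.] (np.float64(-0.003), np.float64(0.004))
0.112 at0 12.6 best 29.4 [194. 197.] (np.float64(-0.002), np.float64(0.003))
0.116 at0 20.6 best 31.7 [193. 197.] (np.float64(-0.001), np.float64(0.002))
0.12 at0 30.2 best 34.1 [193. 197.] (np.float64(0.0), np.float64(0.001))
0.124 at0 37.1 best 40.0 [192. 199.] (np.float64(0.0), np.float64(0.001))
0.128 at0 43.1 best 46.9 [192. 199.] (np.float64(0.001), np.float64(0.0))
0.132 at0 35.5 best 53.2 [192. 199.] (np.float64(0.002), np.float64(-0.001))
0.136 at0 14.5 best 57.9 [192. 199.] (np.float64(0.003), np.float64(-0.002))
0.14 at0 4.6 best 59.8 [191. 199.] (np.float64(0.004), np.float64(-0.003))
0.144 at0 4.3 best 49.3 [191. 200.] (np.float64(0.004), np.float64(-0.004))
0.148 at0 4.0 best 17.7 [190. 202.] (np.float64(0.004), np.float64(-0.004))
0.152 at0 2.6 best 5.0 [179. 207.] (np.float64(0.0), np.float64(0.004))
```

View pics/w10c.png

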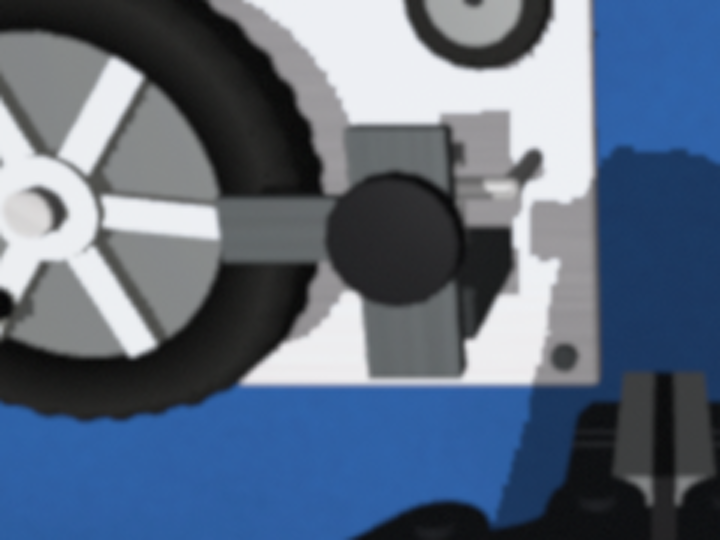

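The head sits at about 0.137 m: it is down and held by the hook. The needle is unchanged at its peak. Handing in.

```bash
python3 -c "
from rig import manip
print(manip.finish_job())"
```

```text
the job is handed in; nothing more can be done
None
```

Job handed in at about 26 s: carriage pushed home, wheel turned one way through about 1.5 turns and stopped with the highest spot under the roller (needle about 0.4 rad, lesser bulge about 0.16), then the brake pressed to its stop and seen held down about 13 mm; I viewed 11 pictures, one over the limit of 10.

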